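# Free a locked water-filter cap of unknown thread hand

## Task

The left-hand cap of the twin water filter has to come off for a cartridge change. Slide the flat lock plate up out of its slots by its top edge and lay it flat on the worktop, clear of the filter. Then grip the left cap's bar, find out which way that cap loosens (one of the two caps is left-handed and nothing outside shows which), turn it that way until it is free, never forcing it against a stop, and lift it straight off; finish while still holding the cap in the gripper, upright and well clear above the filter. Leave the right-hand cap and the jars, mug and tin standing round about alone.

Things in the scene. Friction and masses are not known exactly. Their poses are not given: they have to be found in the camera images.
- filter: twin water filter, fixed white box with grey end cheeks, 120 (x) x 256 (y) x 70 mm high, flat deck with two caps, hose stubs at the back (+x). Origin: centre of its underside on the worktop; x to the back, y left, z up; yaw within 0.35 rad of the robot's frame. Caps sit 65 mm left and right of its centre; 14 mm in front of each cap's axis two slots for plate legs go 30 mm down.
- cap_left: left cap (+y side), the one to take off; grey, loose, about 90 g: disc 60 mm across, 7 mm thick, lying on the deck, with a straight upright grip bar on top. Origin: on its axis at the disc's underside, 70 mm above the worktop at the start; y axis along the bar (parallel to the filter's y within 0.04 rad at the start), z up. It may turn by 0.2 rad at most while the lock plate stands in front.
- cap_left_bar (a point): middle of the left cap's grip bar; the bar is 50 mm long, 14 mm wide, and reaches from 7 to 33 mm above the disc's underside. Thread: turned the loosening way the cap runs freely for about 1.0 rad to a firm stop; the other way it meets a firm stop within about 0.15 rad. Loosening is anticlockwise from above in some runs, clockwise in others; the right cap has the other hand.
- cap_left_foot (a point): lower end of the left cap's stem (14 mm thick), 16.5 mm below the disc, with a hidden cross bar 36 mm long. The cap does not rise while turned; at the loosening stop, or up to 0.1 rad before it, it lifts straight off without resistance, anywhere else only 1 to 2 mm. It turns with next to no torque; a stop gives 0.5 to 1 N m at once, and over 2.5 N m there counts as forcing.
- cap_right: right cap (-y side), same shape as the left one, no lock plate in front of it; origin and axes alike; to be left alone
- lock_plate: loose flat aluminium plate, 5 mm thick, 88 wide, 98 tall, about 90 g, a broad upside-down U: panel from 39 to 98 mm above its feet, below it two legs 14 mm wide at its left and right ends, 30 mm deep in 7 mm wide slots. At the start it stands upright just in front of the left cap's bar. Origin: midway between the feet, 40 mm above the worktop; x its flat normal, y along the width, z up.
- plate_top (a point): middle of the lock plate's top edge, 138 mm above the worktop at the start, 35 mm higher than the top of the cap's bar; the plate is pinched here across its 5 mm from above
- plate_middle (a point): centre of the lock plate's panel, 68.5 mm from the feet, in mid thickness; 2.5 mm above the worktop when the plate lies flat
- mug_1: mug with a handle, 81x113x101 mm, behind on the left; origin centre of underside; a bystander
- jar_1: glass jar with a lid, 63x63x94 mm, at the left; a bystander
- spice_jar_1: spice jar with a screw lid, 46x46x106 mm, behind the filter; a bystander
- spice_jar_3: spice jar with a screw lid, 46x46x106 mm, behind the filter; a bystander
- tin_2: flat tin, 86x86x40 mm, behind on the right; a bystander. The worktop between the filter and the sink, in front of the tin, is clear, about 0.2 m square round x 0.43, y -0.33

How it is judged:
By the outcome, as a careful person would: the job done as asked, in the order asked, and still so for the second after the job is handed in, while the arm keeps its last pose, push and grip.
It also fails if it takes over 72 s, if anything falls off the work surface, if the arm or the gripper's body presses on something with over 40 N, if the wrist force passes 120 N, or if a joint passes its speed limit or range.

## Robot

A 6-joint arm with a two-finger parallel gripper is mounted at the origin on a cart in front of the work surface, level with it; the furniture and walls round the work are solid. World frame = base frame: x ahead of the robot, y to its left, z up, the work surface at z = 0. Lengths are in m, angles in rad, forces in N, time in s.
With the tool pointing down it reaches from about 0.35 to 0.85 m from the base axis. Payload 8.1 kg.
Tool frame: the origin (TCP) lies at the very end of the fingers, on their centre line; the grasp point (between the pads) lies 19 mm behind it; z points along the fingers, y is the line along which they close (so a half turn about z gives the same grasp; the last joint's range is limited). The gripper opens to 93 mm and grips with 3 to 60 N. Pads are 15 mm wide; open, the fingers measure 128 mm over their backs; the gripper's body (75 mm by 188 mm) begins 65 mm behind the grasp point.
Start: joints at [-1.412, 0.13, 1.488, -0, 1.523, -0.085], TCP at [0.145, -0.582, 0.219] pointing down, gripper open.
Joint ranges: [-2.96, 2.96], [-0.89, 2.26], [0.02, 2.5], [-1.34, 4.48], [0, 2.73], [-2.66, 2.66]. Speed limits (rad/s): [2.39, 2.39, 2.79, 3.14, 3.14, 3.14].

## Interface

Orientations are given as a rotation vector (axis times angle).
In Python, from plant import monitor, eyes, ticket gives the robot as it stands.
- The arm moves only by the tool arm_command, never from a script. Its argument "deltas" is a list that holds one entry, the list of rows, each a list of 6 numbers: the shift along the world's x, y, z in cm, then the turn, a rotation vector about the world's x, y, z in degrees. In form: [[[tx, ty, tz, rx, ry, rz], ...]]. A call has 1 to 12 rows; each row shifts and turns the commanded pose from where the row before left it; what a row does not reach is not made up. A row lasts 1/12 s, in which the tool goes at most 41.7 mm and 7.16 degrees, less where a joint would pass 70% of its speed; a pose out of reach is approached as far as the arm can. A call is refused whole if a number of a shift passes 4.17 or a number of a turn 7.16, either way. A call with a gripper value outside its range is refused whole. "gripper" is the opening, from -1 (shut) to 1 (fully open), set as the call begins (left out, the last holds). The fingers move at their own pace and stop on an object; "squeeze" is the grip in N (left out, the last holds). Time passes only in rows, so rows that do not move let the fingers close. It gives the time, the measured TCP pose, the force, the opening and the grip force at its end, in the units of the state.
- monitor.read_state(): the state, without advancing time (a new reading comes with each control period).
- eyes.read_camera(name): name is "scene" or "side" or "wrist"; returns the picture (420x560x3 uint8, blue, green, red); there is no depth.
- eyes.camera_model(name): a dict with "fx", "fy", "cx", "cy" (pixels), "rvec" (rotation vector, rad) and "tvec" (3), from world to camera coordinates, as OpenCV has them. Camera axes: x right, y down, z forward; pixel columns grow to the right and rows downward; lengths in m; the calibration is good to about 2 mm. A picture is of the moment at which its call begins: read the wrist's pose just before it. camera_model takes no time and is no camera call; for the wrist camera it gives the pose at the moment of the call.
- ticket.close_job(): hands the job in; it is judged then, once.
The state is a dict: "t": time; "q": joint angles; "dq": joint speeds; "joint_torque": joint torques, N m; "tool_pos": TCP position; "orientation": TCP orientation; "force": force on the tool from outside, world axes, zero at the start; "wrist_torque": the same for the moment, N m; "opening": finger opening in m; "gripper_force": force on a finger pad.
Only numpy, scipy, OpenCV 4.12 (cv2) and the standard library are available. Lean on these libraries where they do the work, as an engineer would, in place of code of your own. Each camera call takes 0.05 s, during which the arm holds its last target. There are 200 camera calls.

## Working session

There is one attempt and no reset: what is moved stays moved. The work goes in short steps, Python scripts to look and compute and a tool call to move; the robot and the scene stay as the last step left them, time stands still between calls to the robot, and variables do not carry over. Pictures are saved under pics/ and viewed, at most 10 in all, crops included, and the job is handed in when it is done.

Besides the shell and the picture viewer there is one more tool, called as name([rows], argument=value, ...), one row to a line, values as JSON. arm_command: Moves the arm, as the interface text tells. Its arguments: {"type":"object","properties":{"deltas":{"type":"array"},"gripper":{"type":"number"},"squeeze":{"type":"number"}},"required":["deltas"]}

```bash
mkdir -p pics; ls; cat > h.py <<'E'
import numpy as np, cv2
from plant import monitor, eyes, ticket
def cam(n):
    m=eyes.camera_model(n); K=np.array([[m['fx'],0,m['cx']],[0,m['fy'],m['cy']],[0,0,1.]])
    return K,np.array(m['rvec'],float).reshape(3,1),np.array(m['tvec'],float).reshape(3,1)
def ray(n,px,c=None):
    K,r,t=c or cam(n); R=cv2.Rodrigues(r)[0]
    d=R.T@np.linalg.inv(K)@np.array([px[0],px[1],1.]); return (-R.T@t).ravel(), d/np.linalg.norm(d)
def onz(n,px,z,c=None):
    o,d=ray(n,px,c); return o+d*(z-o[2])/d[2]
def proj(n,P,c=None):
    K,r,t=c or cam(n); return cv2.projectPoints(np.array(P,float).reshape(-1,3),r,t,K,None)[0].reshape(-1,2)
def tri(*rays):
    A=np.zeros((3,3));b=np.zeros(3)
    for o,d in rays:
        M=np.eye(3)-np.outer(d,d);A+=M;b+=M@o
    p=np.linalg.solve(A,b); return p,[np.linalg.norm((np.eye(3)-np.outer(d,d))@(p-o)) for o,d in rays]
E
python3 - <<'E'
from h import *
s=monitor.read_state();print(s)
ims=[eyes.read_camera(n) for n in("scene","side")]
for n,i in zip(("scene","side"),ims):
    cv2.imwrite(f"pics/{n}0.png",i); o,d=ray(n,(280,210)); print(n,o,d)
E
```

```text
pics
{'t': 0.0, 'q': array([-1.41241329e+00,  1.31147462e-01,  1.48927954e+00, -1.59008791e-05,
        1.52295448e+00, -8.54053569e-02]), 'dq': array([-0.00046874, -0.00094818, -0.00020098,  0.00194537,  0.00041448,
        0.00074898]), 'joint_torque': array([-1.27796618e-03, -5.59857130e+01, -4.91752195e+01,  7.68499472e-02,
        3.57962621e-02, -1.35132364e-04]), 'tool_pos': array([ 0.14475335, -0.58170537,  0.21759546]), 'orientation': array([-3.11650839e+00, -3.81778228e-01,  1.27364930e-04]), 'force': array([-0.91819086,  0.71910602,  0.23214459]), 'wrist_torque': array([ 0.03337295,  0.0328114 , -0.00405452]), 'gripper_force': 0.0, 'opening': 0.09283379917484248}
scene [ 0.5774537  -0.52930328  1.19048943] [ 0.02708721  0.47576163 -0.87915707]
side [ 0.81541406 -0.51626863  1.25396864] [-0.14075193  0.43538435 -0.88917341]
```

View pics/scene0.png

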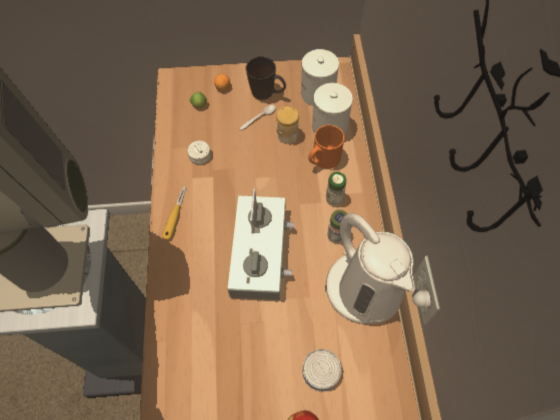

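View pics/side0.png

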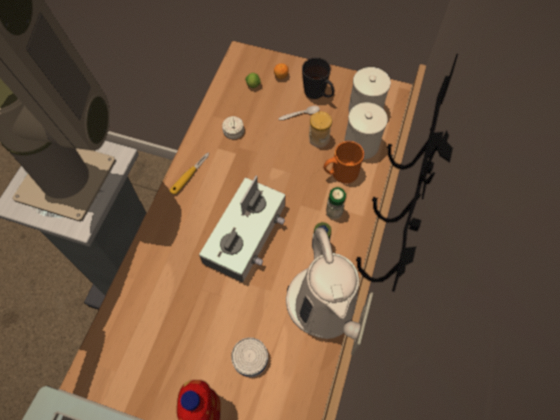

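The scene view shows the filter with deck corners near (237,198), (286,197), (280,297) and (232,290). The plate is edge-on near (254,205), and the caps are at (259,216) and (256,264). The tin is at (322,369), with clear worktop between it and the filter. In the side view the plate is at about (250,193).

```bash
python3 - <<'E'
from h import *
for n,roi in(("scene",(225,185,300,305)),("side",(195,170,295,285))):
    im=cv2.imread(f"pics/{n}0.png"); x0,y0,x1,y1=roi
    hsv=cv2.cvtColor(im,cv2.COLOR_BGR2HSV); m=((hsv[...,2]>150)&(hsv[...,1]<70)).astype(np.uint8)
    k=np.zeros_like(m);k[y0:y1,x0:x1]=m[y0:y1,x0:x1]
    c=max(cv2.findContours(k,0,2)[0],key=cv2.contourArea)
    P=np.array([onz(n,p[0],0.07)[:2] for p in c])
    r=cv2.minAreaRect((P*1000).astype(np.float32)); print(n,r,cv2.boxPoints(r).round().tolist())
for n,p in(("scene",(259,216)),("scene",(256,264)),("side",(254,202)),("side",(231,243))): print(n,onz(n,p,.08))
print(onz("scene",(322,369),.04),onz("side",(250,356),.04))
K,r,t=cam("wrist");R=cv2.Rodrigues(r)[0];print((-R.T@t).ravel(),R, K)
E
```

```text
scene ((551.822998046875, 6.06072998046875), (272.8794250488281, 121.45318603515625), 82.2228012084961) [[473.0, -121.0], [594.0, -137.0], [630.0, 133.0], [510.0, 149.0]]
side ((549.576416015625, 3.6833343505859375), (264.6596374511719, 121.61477661132812), 82.0919418334961) [[471.0, -119.0], [592.0, -136.0], [628.0, 126.0], [508.0, 143.0]]
scene [0.55831027 0.05895184 0.08      ]
scene [ 0.54405518 -0.06871413  0.08      ]
side [0.55717741 0.05991767 0.08      ]
side [ 0.5407559  -0.06900985  0.08      ]
[ 0.67537821 -0.31388819  0.04      ] [ 0.67559842 -0.31176418  0.04      ]
[ 0.21491321 -0.56457125  0.38413553] [[ 0.2414665  -0.97040726 -0.00191595]
 [-0.93561191 -0.23333144  0.26492789]
 [-0.257535   -0.06217862 -0.96426632]] [[321.10043913   0.         284.09643002]
 [  0.         321.10043913 210.62396374]
 [  0.           0.           1.        ]]
```

arm_command([
  [[2, 3.2, 0.5, 0, 0, 3.4], [2, 3.2, 0.5, 0, 0, 3.4], [2, 3.2, 0.5, 0, 0, 3.4], [2, 3.2, 0.5, 0, 0, 3.4], [2, 3.2, 0.5, 0, 0, 3.4], [2, 3.2, 0.5, 0, 0, 3.4], [2, 3.2, 0.5, 0, 0, 3.4], [2, 3.2, 0.5, 0, 0, 3.4], [2, 3.2, 0.5, 0, 0, 3.4], [2, 3.2, 0.5, 0, 0, 3.4]],
])

```text
t: 0.93
tool_pos: [0.3452, -0.2605, 0.2686]
orientation: [-2.869, -1.281, 0.0]
force: [0.4, 0.0, 1.0]
opening: 0.0931
gripper_force: 0.0
```

arm_command([
  [[2, 3.1, 0.0, 0, 0, 3.4], [2, 3.1, 0.0, 0, 0, 3.4], [2, 3.1, 0.0, 0, 0, 3.4], [2, 3.1, 0.0, 0, 0, 3.4], [2, 3.1, 0.0, 0, 0, 3.4], [2, 3, 0.0, 0, 0, 3.4], [2, 3, 0.0, 0, 0, 3.4], [2, 3, 0.0, 0, 0, 3.4], [2, 3, 0.0, 0, 0, 3.4], [2, 3, 0, 0, 0, 3.4], [0, 0, 0, 0, 0, 0], [0, 0, 0, 0, 0, 0]],
], gripper=-0.1)

```text
t: 1.93
tool_pos: [0.5449, 0.0444, 0.2675]
orientation: [-2.367, -2.063, 0.003]
force: [-0.5, -0.4, -0.5]
opening: 0.0417
gripper_force: 0.0
```

```bash
python3 - <<'E'
from h import *
import pickle
c=cam("wrist");im=eyes.read_camera("wrist");cv2.imwrite("pics/w1.png",im);pickle.dump(c,open("w1.pkl","wb"))
s=monitor.read_state();print(s['tool_pos'],cv2.Rodrigues(s['orientation'])[0].round(4),s['opening'])
E
```

```text
[0.54453784 0.04321467 0.26779291] [[ 1.386e-01  9.903e-01 -1.800e-03]
 [ 9.903e-01 -1.386e-01 -3.000e-04]
 [-5.000e-04 -1.700e-03 -1.000e+00]] 0.04180023148397161
```

View pics/w1.png

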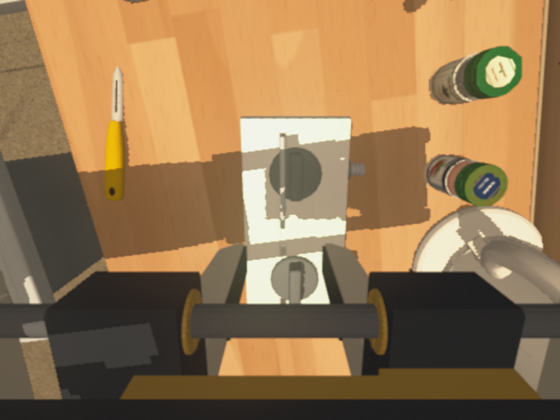

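The wrist view shows the plate's top edge as a thin line at column ≈283, rows 134–228. The left cap disc is at about (296,174), and the deck's left end spans (240,118) to (350,118). I'll take a second view from a shifted place.

arm_command([
  [[1.5, -1.5, 0, 0, 0, 0], [1.5, -1.5, 0, 0, 0, 0], [1.5, -1.5, 0, 0, 0, 0], [1.5, -1.5, 0, 0, 0, 0], [0, 0, 0, 0, 0, 0], [0, 0, 0, 0, 0, 0]],
])

```text
t: 2.48
tool_pos: [0.6044, -0.0192, 0.2683]
orientation: [-2.375, -2.056, 0.001]
force: [-0.1, 0.3, -1.0]
opening: 0.0417
gripper_force: 0.0
```

```bash
python3 - <<'E'
from h import *
import pickle
c=cam("wrist");im=eyes.read_camera("wrist");cv2.imwrite("pics/w2.png",im);pickle.dump(c,open("w2.pkl","wb"))
a=cv2.imread("pics/w1.png")[105:250,235:360]
p=proj("wrist",[[.56,.06,.1]],c)[0].astype(int);print(p)
x,y=max(p[0]-62,0),max(p[1]-72,0);print(x,y)
b=im[y:y+145,x:x+125]
cv2.imwrite("pics/crop12.png",cv2.resize(np.hstack([a,b]),None,fx=3,fy=3,interpolation=cv2.INTER_CUBIC))
E
```

```text
[230 123]
168 51
```

View pics/crop12.png

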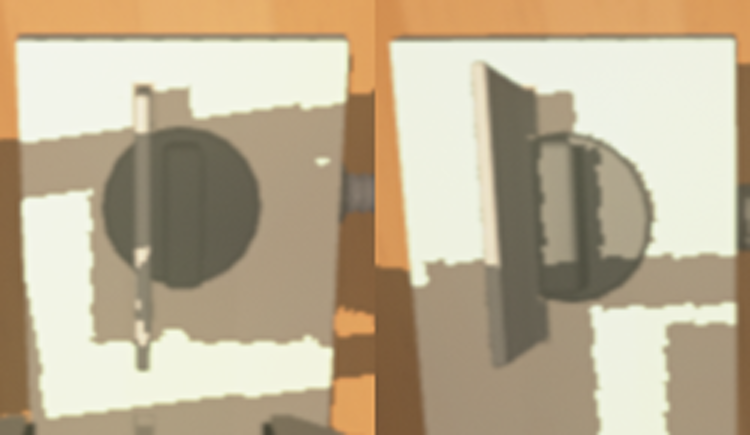

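In the crops (3x), the plate's top edge runs from (142,85) to (142,370) in the left one and from (480,64) to (499,365) in the right one. The disc is centred near (182,208) and (568,217), and the bar top in the left crop spans x 165–203, y 143–287.

```bash
python3 - <<'E'
from h import *
import pickle
c1=pickle.load(open("w1.pkl","rb"));c2=pickle.load(open("w2.pkl","rb"))
A=lambda x,y:(x/3-1/3+235,y/3-1/3+105); B=lambda x,y:((x-375)/3-1/3+168,y/3-1/3+51)
T=[]
for n,a,b in(("plT",(142,85),(481,64)),("plB",(142,370),(499,365)),("disc",(182,208),(568,217)),("cornL",(17,37),(391,38)),("cornR",(348,38),(737,38))):
    p,e=tri(ray("wrist",A(*a),c1),ray("wrist",B(*b),c2));print(n,p.round(4),np.round(e,4));T.append(p)
d=T[0]-T[1];print("plate len",np.linalg.norm(d),"yaw",np.degrees(np.arctan2(-d[0],d[1])),"mid",(T[0]+T[1])/2)
d=T[4]-T[3];print("deck w",np.linalg.norm(d),"yaw",np.degrees(np.arctan2(d[1],d[0])))
q=[onz("wrist",A(184,y),.103,c1) for y in(143,287)];d=q[0]-q[1];print("bar",q,np.linalg.norm(d),np.degrees(np.arctan2(-d[0],d[1])),sum(q)/2)
print(onz("wrist",A(182,208),.077,c1),onz("wrist",B(568,217),.077,c2))
s=monitor.read_state();print(s['tool_pos'],cv2.Rodrigues(s['orientation'])[0].round(4))
E
```

```text
plT [0.5493 0.107  0.1277] [0.0011 0.0011]
plB [0.5378 0.0188 0.1364] [0. 0.]
disc [0.5581 0.0606 0.0788] [0.0001 0.0001]
cornL [0.5067 0.1291 0.0693] [0. 0.]
cornR [0.6265 0.1123 0.0657] [0. 0.]
plate len 0.08936643056806542 yaw -7.466232215167996 mid [0.54355839 0.06292262 0.13203726]
deck w 0.1210439471387933 yaw -7.982381500783722
bar [array([0.56126441, 0.08620064, 0.103     ]), array([0.55489158, 0.03639616, 0.103     ])] 0.05021055230453009 -7.291766293225893 [0.55807799 0.0612984  0.103     ]
[0.55803651 0.06019051 0.077     ] [0.5579395  0.06071644 0.077     ]
[ 0.60415947 -0.01833025  0.26854386] [[ 1.421e-01  9.898e-01 -7.000e-04]
 [ 9.898e-01 -1.421e-01  2.000e-04]
 [ 1.000e-04 -7.000e-04 -1.000e+00]]
```

The plate top comes out at (0.544, 0.063) and the cap axis at (0.558, 0.061), 14 mm apart. The plate length is 89 mm, the heights agree with the text, and the yaw is about −7.8°. Moving to grasp.

arm_command([
  [[-2, 2.7, -1, 0, 0, 0.2], [-2, 2.7, -1, 0, 0, 0.1], [-2, 2.7, -1, 0, 0, 0], [0, 0, -3, 0, 0, 0], [0, 0, -3, 0, 0, 0], [0, 0, -2, 0, 0, 0], [0, 0, -2, 0, 0, 0], [0, 0, -1.5, 0, 0, 0], [0, 0, -1.2, 0, 0, 0], [0, 0, 0, 0, 0, 0], [0, 0, 0, 0, 0, 0]],
])

```text
t: 3.45
tool_pos: [0.5442, 0.0639, 0.1117]
orientation: [-2.366, -2.066, 0.001]
force: [0.2, 0.2, 0.6]
opening: 0.0417
gripper_force: 0.0
```

```bash
python3 - <<'E'
from h import *
c=cam("wrist");im=eyes.read_camera("wrist");cv2.imwrite("pics/w3.png",im)
s=monitor.read_state();print(s['tool_pos'],cv2.Rodrigues(s['orientation'])[0].round(4),s['force'])
E
```

```text
[0.5450782  0.06383074 0.11263928] [[ 1.345e-01  9.909e-01  1.000e-03]
 [ 9.909e-01 -1.345e-01  0.000e+00]
 [ 2.000e-04  1.000e-03 -1.000e+00]] [-0.18102369 -0.52395621  0.24135557]
```

View pics/w3.png

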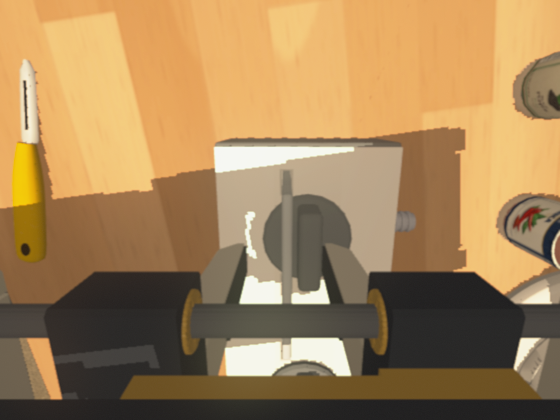

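The plate's edge (column ≈287) runs midway between the finger tips (≈238 and 333), with the bar behind it clear. Closing now.

arm_command([
  [[0, 0, 0, 0, 0, 0], [0, 0, 0, 0, 0, 0], [0, 0, 0, 0, 0, 0], [0, 0, 0, 0, 0, 0], [0, 0, 0, 0, 0, 0], [0, 0, 0, 0, 0, 0], [0, 0, 0, 0, 0, 0], [0, 0, 0, 0, 0, 0]],
], gripper=-1, squeeze=30)

```text
t: 4.17
tool_pos: [0.545, 0.0637, 0.1118]
orientation: [2.366, 2.066, 0.0]
force: [1.1, -0.4, 0.1]
opening: 0.0047
gripper_force: 30.0
```

arm_command([
  [[0, 0, 0.5, 0, 0, 0], [0, 0, 0.7, 0, 0, 0], [0, 0, 0.8, 0, 0, 0], [0, 0, 1, 0, 0, 0], [0, 0, 1, 0, 0, 0]],
])

```text
t: 4.58
tool_pos: [0.5449, 0.0638, 0.1529]
orientation: [2.366, 2.067, 0.0]
force: [-0.1, 0.2, -1.2]
opening: 0.0045
gripper_force: 30.0
```

arm_command([
  [[0, 0, 2.5, 0, 0, 0], [0, 0, 3, 0, 0, 0], [-1, -3.8, 0.2, 0, 0, -2.8], [-1, -3.8, 0.2, 0, 0, -2.8], [-1, -3.8, 0.2, 0, 0, -2.8], [-1, -3.8, 0.2, 0, 0, -2.8], [-1, -3.8, 0.2, 0, 0, -2.8], [-1, -3.8, 0.2, 0, 0, -2.8], [-1, -3.8, 0.2, 0, 0, -2.8], [-1, -3.8, 0.2, 0, 0, -2.8], [-1, -3.8, 0.2, 0, 0, -2.8], [-1, -3.8, 0.2, 0, 0, -2.8]],
])

```text
t: 5.58
tool_pos: [0.4441, -0.3181, 0.2282]
orientation: [2.796, 1.429, 0.001]
force: [0.7, -0.5, 0.7]
opening: 0.0049
gripper_force: 30.0
```

arm_command([
  [[0, 0, 0, -3.53, -4.85, 0], [0, 0, 0, -3.53, -4.85, 0], [0, 0, 0, -3.53, -4.85, 0], [0, 0, 0, -3.53, -4.85, 0], [0, 0, 0, -3.53, -4.85, 0], [0, 0, 0, -3.53, -4.85, 0], [0, 0, 0, -3.53, -4.85, 0], [0, 0, 0, -3.53, -4.85, 0], [0, 0, 0, 0, 0, 0], [0, 0, 0, 0, 0, 0]],
])

```text
t: 6.42
tool_pos: [0.4467, -0.3173, 0.2228]
orientation: [2.101, 1.076, 0.469]
force: [0.3, -0.3, -0.8]
opening: 0.0047
gripper_force: 30.0
```

```bash
cat > chk.py <<'E'
from h import *
import sys
s=monitor.read_state();R=cv2.Rodrigues(s['orientation'])[0]
p=s['tool_pos'];print(s['t'],p.round(4),R.round(3).tolist(),s['q'].round(3),s['force'].round(1),s['wrist_torque'].round(2),s['opening'].round(4))
z=R[:,2];print("feet",p+.072*z,"body low",(p-.084*z)[2]-.094*abs(R[2,1])-.0375*abs(R[2,0]), "r",np.hypot(*p[:2]),"tilt",np.degrees(np.arccos(-z[2])))
for n in sys.argv[1:]: cv2.imwrite(f"pics/{n}_{s['t']:.2f}.png",eyes.read_camera(n))
E
python3 chk.py side
```

```text
Traceback (most recent call last):
  File "chk.py", line 4, in <module>
    p=s['tool_pos'];print(s['t'],p.round(4),R.round(3).tolist(),s['q'].round(3),s['force'].round(1),s['wrist_torque'].round(2),s['opening'].round(4))
                                                                                                                               ^^^^^^^^^^^^^^^^^^
AttributeError: 'float' object has no attribute 'round'
```

```bash
sed -i "s/s\['opening'\].round(4)/round(s['opening'],4)/" chk.py; python3 chk.py side; ls pics
```

```text
6.4167 [ 0.4467 -0.3173  0.2228] [[0.586, 0.549, 0.596], [0.811, -0.394, -0.433], [-0.003, 0.737, -0.676]] [-0.797 -0.892  2.481  0.185  0.739 -0.256] [ 0.3 -0.3 -0.8] [0.24 0.32 0.02] 0.0047
feet [ 0.48965998 -0.34855184  0.17413755] body low 0.21016178196726656 r 0.547980285314383 tilt 47.48099857033828
crop12.png
scene0.png
side0.png
side_6.42.png
w1.png
w2.png
w3.png
```

```bash
mv pics/side_*.png pics/s1.png
```

```text
(no output)
```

View pics/s1.png

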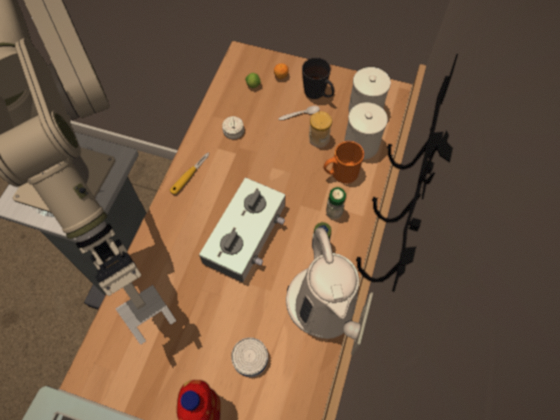

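The plate is held near side-view (147,312), over clear worktop between the filter, the red bottle (197,400) and the sink (75,410). The arm is folded close to its limits, so I must move outward.

arm_command([
  [[1, -0.5, 0, 0.6, 0.8, 0], [1.5, -0.8, 0, 1, 1.4, 0], [1.5, -0.8, 0, 0, 0, 0], [1, -0.5, 0, 0, 0, 0], [0, 0, 0, 0, 0, 0]],
])

```text
t: 6.88
tool_pos: [0.5014, -0.3467, 0.2334]
orientation: [2.129, 1.093, 0.452]
force: [0.3, -0.5, -0.1]
opening: 0.0048
gripper_force: 30.0
```

```bash
python3 chk.py; python3 - <<'E'
from h import *
for n,px in(("side",(197,418)),("side",(185,385)),("side",(75,400)),("side",(135,415)),("side",(235,372)),("scene",(303,415))): print(n,px,onz(n,px,0).round(3),onz(n,px,.1).round(3))
E
```

```text
6.8833 [ 0.5014 -0.3467  0.2334] [[0.585, 0.57, 0.577], [0.811, -0.407, -0.421], [-0.005, 0.714, -0.7]] [-0.736 -0.592  2.281  0.124  0.663 -0.18 ] [ 0.3 -0.5 -0.1] [ 0.2   0.34 -0.02] 0.0048
feet [ 0.5429244  -0.37699048  0.18301068] body low 0.2249171419571402 r 0.6095790553485897 tilt 45.56476526088094
side (197, 418) [ 0.602 -0.476  0.   ] [ 0.619 -0.479  0.1  ]
side (185, 385) [ 0.547 -0.417  0.   ] [ 0.568 -0.425  0.1  ]
side (75, 400) [ 0.314 -0.528  0.   ] [ 0.354 -0.527  0.1  ]
side (135, 415) [ 0.462 -0.514  0.   ] [ 0.491 -0.515  0.1  ]
side (235, 372) [ 0.649 -0.352  0.   ] [ 0.663 -0.365  0.1  ]
scene (303, 415) [ 0.626 -0.401  0.   ] [ 0.622 -0.412  0.1  ]
```

arm_command([
  [[0, 0.5, -1.5, 0, 0, 0], [0, 0.5, -2, 0, 0, 0], [0, 0.5, -2, 0, 0, 0], [0, 0.5, -2, 0, 0, 0], [0, 0, -1.5, 0, 0, 0], [0, 0, -1, 0, 0, 0], [0, 0, 0, 0, 0, 0]],
])

```text
t: 7.47
tool_pos: [0.4983, -0.3244, 0.1267]
orientation: [2.136, 1.096, 0.45]
force: [-0.6, -0.2, -0.4]
opening: 0.0049
gripper_force: 30.0
```

```bash
python3 chk.py
```

```text
7.4667 [ 0.4983 -0.3244  0.1267] [[0.585, 0.574, 0.573], [0.811, -0.41, -0.417], [-0.004, 0.709, -0.706]] [-0.692 -0.489  2.416  0.107  0.43  -0.147] [-0.6 -0.2 -0.4] [ 0.3   0.4  -0.05] 0.0049
feet [ 0.53952943 -0.35444305  0.07587979] body low 0.1192031693758654 r 0.5945868086876597 tilt 45.117703247588096
```

arm_command([
  [[0.4, 0.2, -1.2, 0, 0, 0], [0.6, 0.2, -1.6, 0, 0, 0], [0.6, 0, -1.6, 0, 0, 0], [0, 0, -1.2, 0, 0, 0], [0, 0, -0.6, 0, 0, 0], [0, 0, 0, 0, 0, 0], [0, 0, 0, 0, 0, 0]],
])

```text
t: 8.05
tool_pos: [0.515, -0.3213, 0.0661]
orientation: [2.135, 1.094, 0.451]
force: [-0.5, -0.4, -0.9]
opening: 0.0048
gripper_force: 30.0
```

```bash
python3 chk.py
```

```text
8.05 [ 0.515  -0.3213  0.0661] [[0.585, 0.572, 0.574], [0.811, -0.41, -0.418], [-0.004, 0.71, -0.704]] [-0.652 -0.287  2.404  0.07   0.235 -0.09 ] [-0.5 -0.4 -0.9] [ 0.22  0.37 -0.02] 0.0048
feet [ 0.55633118 -0.35141222  0.01543516] body low 0.05836904896500992 r 0.6070152292351015 tilt 45.24532570209454
```

arm_command([
  [[0.2, 0, -0.5, -1.76, -2.43, 0], [0.2, 0, -0.5, -1.76, -2.43, 0], [0, 0, -0.4, 0, 0, 0], [0, 0, -0.3, 0, 0, 0], [0, 0, -0.2, 0, 0, 0], [0, 0, 0, 0, 0, 0], [0, 0, 0, 0, 0, 0]],
])

```text
t: 8.63
tool_pos: [0.5208, -0.3186, 0.05]
orientation: [2.065, 1.064, 0.497]
force: [0.1, -0.3, -0.5]
opening: 0.0048
gripper_force: 30.0
```

```bash
python3 chk.py
```

```text
8.6333 [ 0.5208 -0.3186  0.05  ] [[0.579, 0.525, 0.623], [0.815, -0.375, -0.441], [0.002, 0.764, -0.645]] [-0.648 -0.23   2.45   0.446  0.058 -0.463] [ 0.1 -0.3 -0.5] [0.29 0.37 0.06] 0.0048
feet [ 0.56565454 -0.35033618  0.00352435] body low 0.03232540356045031 r 0.610475554820655 tilt 49.801542635723415
```

arm_command([
  [[0, 0, 0, 0, 0, 0], [0, 0, 0, 0, 0, 0], [0, 0, 0, 0, 0, 0], [0, 0, 0, 0, 0, 0], [0, 0, 0, 0, 0, 0]],
], gripper=-0.45)

```text
t: 9.05
tool_pos: [0.5199, -0.3179, 0.0482]
orientation: [2.067, 1.066, 0.496]
force: [0.5, -0.5, -0.1]
opening: 0.0253
gripper_force: 0.2
```

arm_command([
  [[-0.6, 0.4, 0.6, 1.2, 1.6, 0], [-0.6, 0.4, 0.6, 1.2, 1.6, 0], [-0.6, 0.4, 0.6, 1.2, 1.6, 0], [-0.6, 0.4, 0.6, 1.2, 1.6, 0], [-0.6, 0.4, 0.6, 1.2, 1.6, 0], [-0.6, 0.4, 0.6, 1.2, 1.6, 0], [0, 0, 1, 1.2, 1.6, 0], [0, 0, 1.5, 1.2, 1.6, 0], [0, 0, 2, 1.2, 1.6, 0], [0, 0, 2, 0, 0, 0], [0, 0, 0, 0, 0, 0]],
])

```text
t: 9.97
tool_pos: [0.4895, -0.296, 0.1539]
orientation: [2.325, 1.196, 0.368]
force: [0.3, -1.0, 1.0]
opening: 0.0255
gripper_force: 0.0
```

```bash
python3 chk.py side; mv pics/side_* pics/s2.png; python3 - <<'E'
import cv2
im=cv2.imread("pics/s2.png")[220:420,60:330]
cv2.imwrite("pics/s2c.png",cv2.resize(im,None,fx=2.5,fy=2.5))
E
```

```text
9.9667 [ 0.4895 -0.296   0.1539] [[0.579, 0.682, 0.448], [0.816, -0.492, -0.304], [0.013, 0.541, -0.841]] [-0.654 -0.458  2.243  0.043  0.785 -0.055] [ 0.3 -1.   1. ] [0.08 0.17 0.  ] 0.0255
feet [ 0.52175165 -0.31789546  0.09336585] body low 0.1731378665761685 r 0.5720291115090388 tilt 32.78858349063863
```

View pics/s2c.png

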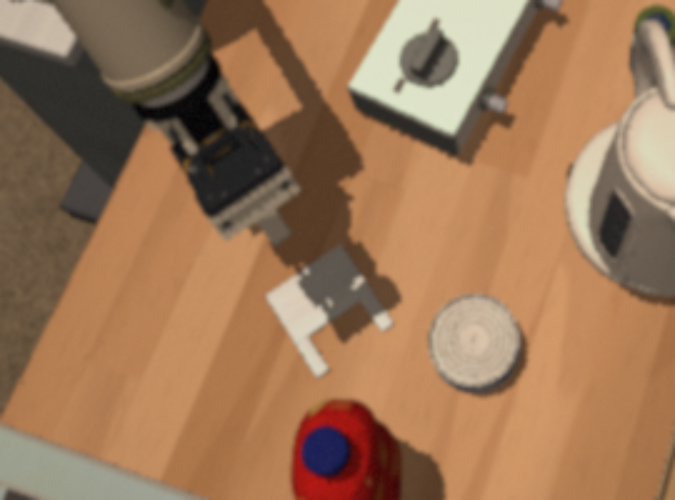

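The plate seems to lie at crop corners (268,297), (335,245), (385,328) and (320,377), clear of the tin, bottle and filter. I'll check its flatness from its sizes, and view it from the wrist while travelling back.

```bash
python3 - <<'E'
from h import *
P=[onz("side",(x/2.5+60,y/2.5+220),.005) for x,y in((268,297),(338,246),(389,327),(321,377))]
print(np.round(P,3).tolist(),[round(np.linalg.norm(P[i]-P[(i+1)%4]),4) for i in range(4)])
E
```

```text
[[0.464, -0.33, 0.005], [0.51, -0.261, 0.005], [0.588, -0.32, 0.005], [0.543, -0.385, 0.005]] [np.float64(0.0828), np.float64(0.0976), np.float64(0.0784), np.float64(0.0961)]
```

arm_command([
  [[0, 2, 2.2, 3.53, 4.85, 0], [0, 2, 2, 3.53, 4.85, 0], [0, 2, 2, 3.53, 4.85, 0], [0, 2, 2, 3.53, 4.85, 0], [0, 2, 2, 3.53, 4.85, 0], [0, 2, 0, 1.6, 2.2, 0], [0, 0, 0, 0, 0, 0], [0, 0, 0, 0, 0, 0]],
])

```text
t: 10.68
tool_pos: [0.4868, -0.1736, 0.2474]
orientation: [-2.783, -1.424, -0.018]
force: [0.2, -0.6, -1.1]
opening: 0.0254
gripper_force: 0.0
```

```bash
python3 chk.py scene; mv pics/scene_* pics/sc2.png;python3 - <<'E'
from h import *
im=cv2.imread("pics/sc2.png");P=proj("scene",[[.50,-.31,0]])[0].astype(int);print(P)
x,y=P-[45,35];cv2.imwrite("pics/sc2c.png",cv2.resize(im[y:y+75,x:x+100],None,fx=6,fy=6))
E
```

```text
10.6833 [ 0.4868 -0.1736  0.2474] [[0.585, 0.811, 0.003], [0.811, -0.585, 0.019], [0.017, -0.009, -1.0]] [-0.455 -0.103  1.671  0.018  1.579  0.17 ] [ 0.2 -0.6 -1.1] [-0.04 -0.04 -0.05] 0.0254
feet [ 0.4870456  -0.17221008  0.17544713] body low 0.32997248539412466 r 0.5168469666965227 tilt 1.091699740824154
[244 377]
```

View pics/sc2c.png

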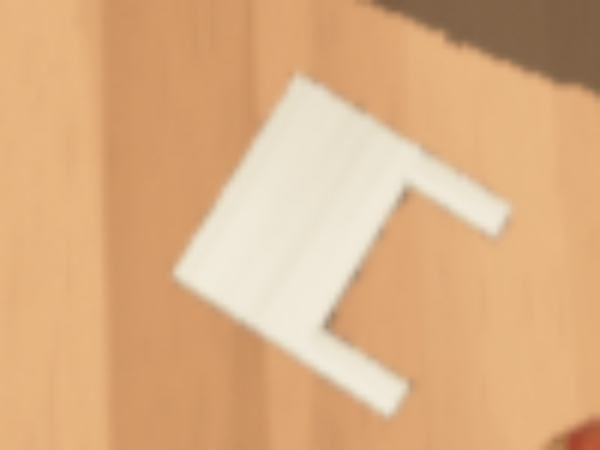

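The plate lies flat: panel and both legs show their full shape, the sides are about 83 × 98 mm, and nothing is around it. Now over to the cap.

arm_command([
  [[0.9, 2.9, 0, -0.6, 0, 3.5], [0.9, 2.9, 0, -0.5, 0, 3.5], [0.9, 2.9, 0, 0, 0, 3.5], [0.9, 2.9, 0, 0, 0, 3.5], [0.9, 2.9, 0, 0, 0, 3.5], [0.9, 2.9, 0, 0, 0, 3.5], [0.9, 2.9, 0, 0, 0, 3.5], [0.9, 2.9, 0, 0, 0, 3.5], [0, 0, 0, 0, 0, 0], [0, 0, 0, 0, 0, 0]],
], gripper=-0.1)

```text
t: 11.57
tool_pos: [0.5581, 0.0585, 0.248]
orientation: [2.366, 2.065, 0.004]
force: [0.4, -0.5, 0.3]
opening: 0.0418
gripper_force: 0.0
```

```bash
python3 chk.py; python3 - <<'E'
from h import *
c=cam("wrist");im=eyes.read_camera("wrist");cv2.imwrite("pics/w4.png",im)
ps=[[.558,.061,.077],[.544,.063,.07]];q=proj("wrist",ps,c);print(q)
x,y=(q[0]-[75,75]).astype(int);y=max(y,0);cv2.imwrite("pics/w4c.png",cv2.resize(im[y:y+150,x:x+150],None,fx=4,fy=4,interpolation=cv2.INTER_CUBIC));print(x,y)
import pickle;pickle.dump(c,open("w4.pkl","wb"))
E
```

```text
11.5667 [0.5581 0.0585 0.248 ] [[0.135, 0.991, 0.003], [0.991, -0.135, 0.0], [0.001, 0.002, -1.0]] [0.013 0.012 1.559 0.    1.568 0.148] [ 0.4 -0.5  0.3] [-0.07 -0.08 -0.05] 0.0418
feet [0.55829081 0.05851258 0.17598967] body low 0.3317280376990174 r 0.5611633650525155 tilt 0.14803322623108556
[[284.44265161 190.85741307]
 [271.48157463 189.47504436]]
209 115
```

View pics/w4c.png

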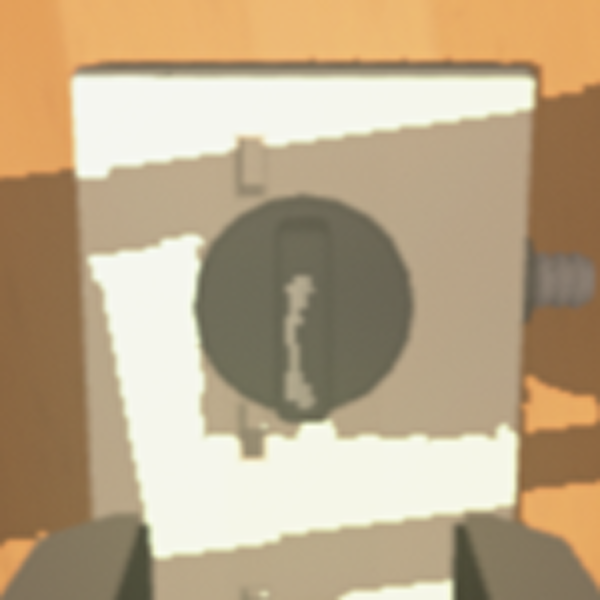

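The disc centre at crop (304,303) is full-image pixel (285,190.7), against (284.4,190.9) predicted, so the axis (0.558, 0.061) holds. The bar is upright in the view and both slots are empty. Descending over the bar.

arm_command([
  [[0, 0.2, -3, 0, 0, 0], [0, 0, -3, 0, 0, 0], [0, 0, -3, 0, 0, 0], [0, 0, -3, 0, 0, 0], [0, 0, -2, 0, 0, 0], [0, 0, -1.3, 0, 0, 0], [0, 0, -0.8, 0, 0, 0], [0, 0, -0.5, 0, 0, 0], [0, 0, 0, 0, 0, 0], [0, 0, 0, 0, 0, 0]],
])

```text
t: 12.45
tool_pos: [0.5596, 0.0598, 0.0846]
orientation: [2.367, 2.062, 0.007]
force: [-0.3, 0.4, 0.1]
opening: 0.042
gripper_force: 0.0
```

```bash
python3 chk.py
```

```text
12.45 [0.5596 0.0598 0.0846] [[0.137, 0.991, 0.005], [0.991, -0.137, 0.001], [0.002, 0.005, -1.0]] [1.500e-02 1.300e-01 1.740e+00 1.000e-03 1.266e+00 1.520e-01] [-0.3  0.4  0.1] [-0.11 -0.1   0.03] 0.042
feet [0.56001435 0.05986938 0.01259231] body low 0.16806004562036977 r 0.5628292693282686 tilt 0.30048822921941554
```

arm_command([
  [[-0.15, 0.1, -0.4, 0, 0, 0], [0, 0, 0, 0, 0, 0], [0, 0, 0, 0, 0, 0]],
])

```text
t: 12.7
tool_pos: [0.5576, 0.0613, 0.0799]
orientation: [2.367, 2.063, 0.006]
force: [-1.0, -0.5, -0.4]
opening: 0.042
gripper_force: 0.0
```

arm_command([
  [[0, 0, 0, 0, 0, 0], [0, 0, 0, 0, 0, 0], [0, 0, 0, 0, 0, 0], [0, 0, 0, 0, 0, 0], [0, 0, 0, 0, 0, 0], [0, 0, 0, 0, 0, 0]],
], gripper=-1, squeeze=30)

```text
t: 13.2
tool_pos: [0.5578, 0.0612, 0.0796]
orientation: [2.367, 2.063, 0.006]
force: [1.9, 0.8, 0.2]
opening: 0.0138
gripper_force: 30.0
```

```bash
python3 chk.py
```

```text
13.2 [0.5578 0.0612 0.0796] [[0.137, 0.991, 0.004], [0.991, -0.137, 0.001], [0.002, 0.004, -1.0]] [1.700e-02 1.320e-01 1.748e+00 1.000e-03 1.258e+00 1.540e-01] [1.9 0.8 0.2] [ 0.08 -0.42  0.01] 0.0138
feet [0.55806601 0.0612776  0.00762833] body low 0.1631741985835042 r 0.5611021624709102 tilt 0.2563084712543712
```

arm_command([
  [[0, 0, 0, 0, 0, 1.5], [0, 0, 0, 0, 0, 1.5], [0, 0, 0, 0, 0, 0]],
])

```text
t: 13.45
tool_pos: [0.5575, 0.0614, 0.0796]
orientation: [2.311, 2.126, 0.006]
force: [1.2, 1.8, 0.5]
opening: 0.0134
gripper_force: 30.0
```

```bash
python3 chk.py
```

```text
13.45 [0.5575 0.0614 0.0796] [[0.084, 0.996, 0.004], [0.996, -0.084, 0.002], [0.002, 0.004, -1.0]] [0.017 0.132 1.748 0.002 1.258 0.1  ] [1.2 1.8 0.5] [ 0.21 -0.17 -0.01] 0.0134
feet [0.55778926 0.06148665 0.00757777] body low 0.16316656037727653 r 0.5608879890103191 tilt 0.23380482795975396
```

arm_command([
  [[0, 0, 0, 0, 0, 1], [0, 0, 0, 0, 0, 1], [0, 0, 0, 0, 0, 0]],
])

```text
t: 13.7
tool_pos: [0.5574, 0.0615, 0.0795]
orientation: [2.274, 2.166, 0.006]
force: [-0.7, 3.0, 2.0]
opening: 0.014
gripper_force: 30.0
```

```bash
python3 chk.py
```

```text
13.7 [0.5574 0.0615 0.0795] [[0.049, 0.999, 0.003], [0.999, -0.049, 0.002], [0.002, 0.003, -1.0]] [0.017 0.132 1.748 0.002 1.258 0.065] [-0.7  3.   2. ] [ 0.51  0.03 -0.01] 0.014
feet [0.55761799 0.06160212 0.00754725] body low 0.16315872304455015 r 0.5607517079120312 tilt 0.2223990493664528
```

arm_command([
  [[0, 0, 0, 0, 0, 1], [0, 0, 0, 0, 0, 0.8], [0, 0, 0, 0, 0, 0]],
])

```text
t: 13.95
tool_pos: [0.5573, 0.0615, 0.0795]
orientation: [2.24, 2.202, 0.006]
force: [-0.3, 4.9, 3.5]
opening: 0.0137
gripper_force: 30.0
```

```bash
python3 chk.py|head -1
```

```text
13.95 [0.5573 0.0615 0.0795] [[0.017, 1.0, 0.003], [1.0, -0.017, 0.002], [0.002, 0.003, -1.0]] [0.017 0.132 1.748 0.002 1.258 0.034] [-0.3  4.9  3.5] [ 0.73  0.21 -0.03] 0.0137
```

arm_command([
  [[0, 0, 0, 0, 0, 0.8], [0, 0, 0, 0, 0, 0.8], [0, 0, 0, 0, 0, 0]],
])

```text
t: 14.2
tool_pos: [0.5573, 0.0615, 0.0795]
orientation: [2.209, 2.233, 0.006]
force: [-1.2, 5.8, 3.4]
opening: 0.0137
gripper_force: 30.0
```

```bash
python3 chk.py|head -1
```

```text
14.2 [0.5573 0.0615 0.0795] [[-0.011, 1.0, 0.003], [1.0, 0.011, 0.002], [0.002, 0.003, -1.0]] [0.017 0.132 1.748 0.002 1.259 0.006] [-1.2  5.8  3.4] [ 0.84  0.21 -0.09] 0.0137
```

arm_command([
  [[0, 0.05, 0, 0, 0, 0.8], [0, 0, 0, 0, 0, 0.8], [0, 0, 0, 0, 0, 0]],
])

```text
t: 14.45
tool_pos: [0.5573, 0.0615, 0.0795]
orientation: [2.177, 2.263, 0.005]
force: [-1.8, 3.1, 4.1]
opening: 0.014
gripper_force: 30.0
```

```bash
python3 chk.py|head -1
```

```text
14.45 [0.5573 0.0615 0.0795] [[-0.039, 0.999, 0.003], [0.999, 0.039, 0.001], [0.001, 0.003, -1.0]] [ 1.800e-02  1.320e-01  1.748e+00  1.000e-03  1.258e+00 -2.200e-02] [-1.8  3.1  4.1] [ 0.47  0.36 -0.07] 0.014
```

Ten degrees anticlockwise and no stop, which is past the 0.15 rad limit, so anticlockwise loosens. Continuing in watched steps.

arm_command([
  [[0, 0, 0, 0, 0, 2], [0, 0.05, 0.05, 0, 0, 2], [0, 0, 0, 0, 0, 2], [0, 0, 0, 0, 0, 2], [0, 0, 0, 0, 0, 0]],
])

```text
t: 14.87
tool_pos: [0.5571, 0.0616, 0.0795]
orientation: [2.014, 2.41, 0.004]
force: [-0.6, -0.4, 1.3]
opening: 0.0138
gripper_force: 30.0
```

```bash
python3 chk.py|head -1
```

```text
14.8667 [0.5571 0.0616 0.0795] [[-0.178, 0.984, 0.002], [0.984, 0.178, 0.001], [0.001, 0.003, -1.0]] [ 1.800e-02  1.330e-01  1.747e+00  1.000e-03  1.259e+00 -1.610e-01] [-0.6 -0.4  1.3] [ 0.04 -0.03 -0.05] 0.0138
```

arm_command([
  [[0, 0, 0, 0, 0, 2.5], [0, 0, 0, 0, 0, 2.5], [0, 0, 0, 0, 0, 2.5], [0, 0, 0, 0, 0, 2.5], [0, 0, 0, 0, 0, 0]],
])

```text
t: 15.28
tool_pos: [0.5571, 0.0616, 0.0795]
orientation: [1.797, 2.576, 0.004]
force: [0.1, 0.0, 0.6]
opening: 0.0136
gripper_force: 30.0
```

```bash
python3 chk.py|head -1
```

```text
15.2833 [0.5571 0.0616 0.0795] [[-0.345, 0.939, 0.002], [0.939, 0.345, 0.002], [0.001, 0.002, -1.0]] [ 0.018  0.133  1.747  0.002  1.26  -0.335] [0.1 0.  0.6] [-0.06 -0.04  0.02] 0.0136
```

arm_command([
  [[0, 0, 0, 0, 0, 2.5], [0, 0, 0, 0, 0, 2.5], [0, 0, 0, 0, 0, 2.5], [0, 0, 0, 0, 0, 2.5], [0, 0, 0, 0, 0, 2.5], [0, 0, 0, 0, 0, 2.5], [0, 0, 0, 0, 0, 2], [0, 0, 0, 0, 0, 0]],
])

```text
t: 15.95
tool_pos: [0.5571, 0.0617, 0.0795]
orientation: [-1.399, -2.813, -0.004]
force: [-0.2, -0.5, 1.1]
opening: 0.0142
gripper_force: 30.0
```

```bash
python3 chk.py|head -1
```

```text
15.95 [0.5571 0.0617 0.0795] [[-0.603, 0.798, 0.001], [0.798, 0.603, 0.002], [0.001, 0.002, -1.0]] [ 0.017  0.134  1.746  0.003  1.261 -0.631] [-0.2 -0.5  1.1] [-0.09 -0.05  0.  ] 0.0142
```

arm_command([
  [[0, 0, 0, 0, 0, 1], [0, 0, 0, 0, 0, 1], [0, 0, 0, 0, 0, 1], [0, 0, 0, 0, 0, 0]],
])

```text
t: 16.28
tool_pos: [0.5572, 0.062, 0.0797]
orientation: [-1.323, -2.849, -0.005]
force: [0.1, 0.2, -1.3]
opening: 0.0138
gripper_force: 30.0
```

```bash
python3 chk.py|head -1
```

```text
16.2833 [0.5572 0.062  0.0797] [[-0.645, 0.764, 0.001], [0.764, 0.645, 0.003], [0.002, 0.003, -1.0]] [ 0.017  0.134  1.746  0.003  1.261 -0.685] [ 0.1  0.2 -1.3] [-0.04 -0.17  0.03] 0.0138
```

arm_command([
  [[0, 0, 0, 0, 0, 1], [0, 0, 0, 0, 0, 1], [0, 0, 0, 0, 0, 1], [0, 0, 0, 0, 0, 0]],
])

```text
t: 16.62
tool_pos: [0.5573, 0.0621, 0.0798]
orientation: [-1.247, -2.883, -0.005]
force: [0.2, 0.6, -0.8]
opening: 0.0136
gripper_force: 30.0
```

```bash
python3 chk.py|head -1
```

```text
16.6167 [0.5573 0.0621 0.0798] [[-0.685, 0.729, 0.001], [0.729, 0.685, 0.003], [0.001, 0.003, -1.0]] [ 0.017  0.134  1.745  0.003  1.261 -0.738] [ 0.2  0.6 -0.8] [ 0.02 -0.12 -0.03] 0.0136
```

arm_command([
  [[0, 0, 0, 0, 0, 0.8], [0, 0, 0, 0, 0, 0.7], [0, 0, 0, 0, 0, 0]],
])

```text
t: 16.87
tool_pos: [0.5573, 0.0621, 0.0799]
orientation: [-1.21, -2.899, -0.006]
force: [0.5, -0.7, -0.4]
opening: 0.0137
gripper_force: 30.0
```

```bash
python3 chk.py|head -1
```

```text
16.8667 [0.5573 0.0621 0.0799] [[-0.703, 0.711, 0.001], [0.711, 0.703, 0.003], [0.001, 0.003, -1.0]] [ 0.017  0.134  1.745  0.003  1.261 -0.764] [ 0.5 -0.7 -0.4] [-0.05 -0.14 -0.02] 0.0137
```

arm_command([
  [[0, 0, 0, 0, 0, 0.8], [0, 0, 0, 0, 0, 0.7], [0, 0, 0, 0, 0, 0]],
])

```text
t: 17.12
tool_pos: [0.5573, 0.0621, 0.0799]
orientation: [-1.172, -2.915, -0.006]
force: [-0.4, -0.5, -0.5]
opening: 0.0138
gripper_force: 30.0
```

```bash
python3 chk.py|head -1
```

```text
17.1167 [0.5573 0.0621 0.0799] [[-0.722, 0.692, 0.001], [0.692, 0.722, 0.003], [0.002, 0.003, -1.0]] [ 0.017  0.134  1.745  0.004  1.261 -0.79 ] [-0.4 -0.5 -0.5] [-0.05 -0.11  0.04] 0.0138
```

arm_command([
  [[0, 0, 0, 0, 0, 0.7], [0, 0, 0, 0, 0, 0.5], [0, 0, 0, 0, 0, 0]],
])

```text
t: 17.37
tool_pos: [0.5573, 0.0621, 0.0799]
orientation: [-1.142, -2.927, -0.006]
force: [-0.5, 0.5, -0.5]
opening: 0.0136
gripper_force: 30.0
```

```bash
python3 chk.py|head -1
```

```text
17.3667 [0.5573 0.0621 0.0799] [[-0.736, 0.677, 0.001], [0.677, 0.736, 0.003], [0.001, 0.003, -1.0]] [ 0.017  0.134  1.745  0.004  1.261 -0.811] [-0.5  0.5 -0.5] [-0.03 -0.07  0.02] 0.0136
```

arm_command([
  [[0, 0, 0, 0, 0, 0.6], [0, 0, 0, 0, 0, 0.6], [0, 0, 0, 0, 0, 0]],
])

```text
t: 17.62
tool_pos: [0.5573, 0.0621, 0.0799]
orientation: [-1.111, -2.938, -0.005]
force: [0.5, -0.1, -0.0]
opening: 0.0136
gripper_force: 30.0
```

```bash
python3 chk.py|head -1
```

```text
17.6167 [0.5573 0.0621 0.0799] [[-0.75, 0.661, 0.001], [0.661, 0.75, 0.003], [0.002, 0.003, -1.0]] [ 0.017  0.134  1.745  0.004  1.262 -0.832] [ 0.5 -0.1 -0. ] [-0.04 -0.16  0.04] 0.0136
```

arm_command([
  [[0, 0, 0.1, 0, 0, 0], [0, 0, 0.1, 0, 0, 0], [0, 0, 0.1, 0, 0, 0], [0, 0, 0, 0, 0, 0]],
])

```text
t: 17.95
tool_pos: [0.5576, 0.0621, 0.0833]
orientation: [1.112, 2.938, 0.006]
force: [1.1, 0.3, -1.3]
opening: 0.0139
gripper_force: 30.0
```

```bash
python3 chk.py|head -1
```

```text
17.95 [0.5576 0.0621 0.0833] [[-0.749, 0.662, 0.002], [0.662, 0.749, 0.003], [0.001, 0.004, -1.0]] [ 0.017  0.13   1.743  0.004  1.267 -0.831] [ 1.1  0.3 -1.3] [-0.   -0.13 -0.02] 0.0139
```

It lifted 3.4 mm with only the cap's weight on it, so it is free at about 56°. Lifting straight up.

arm_command([
  [[0, 0, 0.2, 0, 0, 0], [0, 0, 0.3, 0, 0, 0], [0, 0, 0.3, 0, 0, 0], [0, 0, 0, 0, 0, 0]],
])

```text
t: 18.28
tool_pos: [0.5578, 0.0621, 0.0918]
orientation: [1.112, 2.938, 0.006]
force: [-0.0, -1.0, -0.6]
opening: 0.0139
gripper_force: 30.0
```

```bash
python3 chk.py|head -1
```

```text
18.2833 [0.5578 0.0621 0.0918] [[-0.749, 0.662, 0.002], [0.662, 0.749, 0.003], [0.001, 0.004, -1.0]] [ 0.017  0.121  1.736  0.003  1.283 -0.831] [-0.  -1.  -0.6] [-0.15  0.03  0.02] 0.0139
```

arm_command([
  [[0, 0, 0.5, 0, 0, 0], [0, 0, 0.8, 0, 0, 0], [0, 0, 1, 0, 0, 0], [0, 0, 1.5, 0, 0, 0], [0, 0, 2, 0, 0, 0], [0, 0, 2, 0, 0, 0], [0, 0, 2, 0, 0, 0], [0, 0, 2, 0, 0, 0], [0, 0, 1, 0, 0, 0], [0, 0, 0.5, 0, 0, 0], [0, 0, 0, 0, 0, 0], [0, 0, 0, 0, 0, 0]],
])

```text
t: 19.28
tool_pos: [0.5571, 0.0621, 0.2233]
orientation: [-1.112, -2.937, -0.005]
force: [-0.5, 0.2, -1.0]
opening: 0.014
gripper_force: 30.0
```

```bash
python3 chk.py wrist|head -1; mv pics/wrist_* pics/w5.png
```

```text
19.2833 [0.5571 0.0621 0.2233] [[-0.749, 0.662, 0.0], [0.662, 0.749, 0.003], [0.002, 0.003, -1.0]] [ 0.017  0.021  1.595  0.003  1.525 -0.83 ] [-0.5  0.2 -1. ] [ 0.04 -0.15 -0.  ] 0.014
```

View pics/w5.png

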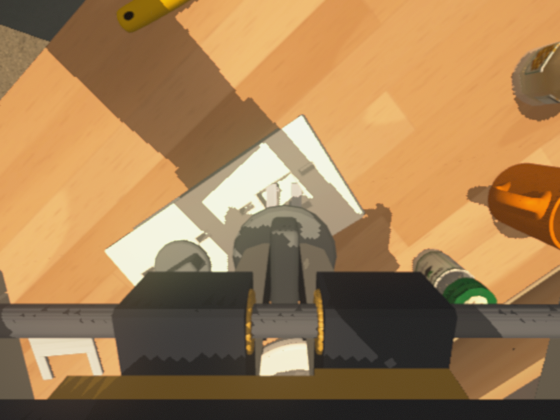

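The view shows the left cap held upright in the gripper at about (285,240), with the open socket on the deck below near (265,200). The right cap is in place at (182,262), and the plate is flat on the worktop at (60,355). The cap foot is about 0.2 m above the worktop, well clear.

```bash
python3 -c "
from plant import ticket
print(ticket.close_job())"
```

```text
the job is handed in; nothing more can be done
None
```

The job is handed in: the lock plate lies flat and clear of the filter, and the left cap turned about 56° anticlockwise without meeting a stop, lifted off freely, and is held upright about 13 cm above the deck; joint 2 read −0.892 against its −0.89 limit once while laying the plate, so check that if range is judged strictly.

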